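Jog one brass ball out of the bench feeder

TASK

The blue bench feeder holds two short lanes of balls, and the front ball of one lane is brass. Stand the white catch cup on the bench under that lane's spout, then gently tilt the spring-centred red lever all the way towards that lane and hold it there for about a second so that the brass ball rolls out into the cup, and let the lever return to its centre. Do not finger the balls, keep the steel ones in the feeder, leave the cup standing with the ball in it, and leave the jar, the eraser and the pliers alone.

Things in the scene. Friction and masses are not known exactly. Their poses are not given: they have to be found in the camera images.
- feeder: Blue and grey ball feeder, fixed, 200x186x183 mm. Origin: underside, mid width, 114 mm behind its spout end; x to its back, y to its left, z up; turned a little about z. Blue housing x -30..85, y -93..93, up to z 68 mm; grey console on it (y -42..42) up to z 95. Tilting the lever fully to a lane's side opens that lane only and lets out only its front ball, within 0.8 s.
- seat_left (a point): Where the front ball of the left lane (feeder's +y) rests. The lanes are open dark steel channels, 24 mm wide outside, at feeder y +72 and -72 mm, sloping 10 degrees down to the robot; wall tops at z 78 mm (spout end) to 108 (back). Two 16 mm balls lie in each, one behind the other.
- seat_right (a point): Where the front ball of the right lane (feeder's -y) rests.
- guard_edge (a point): Middle of the lower front edge of the clear guard plate with yellow rim above the lever: 179 mm up, 4 mm thick, 102 mm wide (y -51..51 in the feeder), 75 mm deep, on a grey column at its back. It blocks the lever from straight above: come from the robot's side with the fingers leaning 25 to 45 degrees from vertical, pointing down and away from the robot.
- outlet_left (a point): Middle of the left lane's spout mouth (feeder's +y lane), where the ball falls straight down; 52 mm above the bench, centre of the cup goes under it. Spout 27 mm in x by 24 mm in y outside. The housing's front is 70 mm behind it. Axes as the feeder's.
- outlet_right (a point): The same for the right lane (feeder's -y lane).
- jog_lever (a joint): Angle of the spring-centred lever (rad): 0 centred, positive leaning to the feeder's left (+y), negative to its right, hard stops at +-0.46. A lane opens only beyond 0.42. Spring 0.85 N m/rad: some 6 N at the knob at the stop. It springs back when let go. It breaks above 40 N of contact force, so stop as soon as the force rises at the stop.
- lever_knob (a point): Centre of the red knob (18 mm across, 25 mm long, its lower end tapered) on the lever, which leans 35 degrees from vertical towards the robot; axes as the feeder's when centred. Pivot at feeder x -18, y 0, z 93 mm, knob centre 64 mm from it (x -55, z 145 when centred). It swings sideways by 28 mm each way, sinking 5 mm. Guard edge: 14 mm nearer the robot and 34 mm higher.
- brass_ball: Brass ball, 16 mm diameter, 17 g; origin at its centre. At the front of the left or of the right lane.
- steel_front: Steel ball, 16 mm, at the front of the other lane; origin at its centre.
- steel_rear_left: Steel ball, 16 mm, second in the left lane; origin at its centre. It rolls to the front place once the first ball has left and the lever is back at centre.
- steel_rear_right: The same in the right lane.
- catch_cup: White round cup, 38 mm high, 52 mm across the rim, 48 mm at the foot, 3 mm wall, 4 mm floor, about 80 g, with a straight black handle along its -x: 12 mm wide in y, 14 mm high (z 20..34 mm), from the wall to x -96 mm. Origin: centre of the underside; z up. Starts upright, handle roughly towards the robot. Good grip: across the handle (along y) at x -75 mm.
- glass_jar: Small lidded jar, 42 mm diameter, 52 mm high, origin at the underside; bystander.
- eraser: White and red eraser, 22 x 50 x 13 mm, origin at the underside; bystander.
- plier_flat: Pliers with blue grips, 52 x 151 x 10 mm, lying flat, origin at the underside; bystander.

How it is judged:
By the outcome, as a careful person would: the job done as asked, in the order asked, and still so for the second after the job is handed in, with the robot touching nothing.
It also fails if it takes over 53 s, if anything falls off the work surface, if the arm or the gripper's body presses on something with over 40 N, if the wrist force passes 120 N, or if a joint passes its speed limit or range.

ROBOT

A 6-joint arm with a two-finger parallel gripper is mounted at the origin on a cart in front of the work surface, level with it; the furniture and walls round the work are solid. World frame = base frame: x ahead of the robot, y to its left, z up, the work surface at z = 0. Lengths are in m, angles in rad, forces in N, time in s.
With the tool pointing down it reaches from about 0.375 to 0.75 m from the base axis. Payload 9 kg.
Tool frame: the origin (TCP) lies at the very end of the fingers, on their centre line; the grasp point (between the pads) lies 19 mm behind it; z points along the fingers, y is the line along which they close (so a half turn about z gives the same grasp; the last joint's range is limited). The gripper opens to 85 mm and grips with 20 to 120 N. Pads are 22 mm wide; open, the fingers measure 114 mm over their backs; the gripper's body (76 mm by 85 mm) begins 54 mm behind the grasp point. The pads swing forward as they close: fully open they stand 13 mm farther back than shut.
Start: joints at [-1.392, 0.104, 0.097, 1.564, 0, 1.353], TCP at [0.232, -0.553, 0.231] pointing down, gripper open.
Joint ranges: [-2.99, 2.99], [-0.84, 1.86], [-1.1, 1.16], [-1.84, 2.11], [-1.51, 1.56], [-3.14, 3.14]. Speed limits (rad/s): [2.22, 2.22, 2.57, 3.14, 3.14, 3.14].

INTERFACE

Orientations are given as a unit quaternion [x, y, z, w].
In Python, from plant import sense, read_camera, finish_job gives the robot as it stands.
- The arm moves only by the shell command python3 -m creep 'ROWS' [OPENING] [FORCE]. ROWS is a JSON object of lists of equal length, an entry for each row: "translation": the shift along the tool's x, y, z in m, a list of three; "twist": the turn about the tool's z in rad. A call has 1 to 8 rows; each row shifts and turns the commanded pose from where the row before left it, along the tool's axes as they then stand; what a row does not reach is not made up. A row lasts 1/12 s, in which the tool goes at most 41.7 mm and 7.16 degrees, less where a joint would pass 70% of its speed; a pose out of reach is approached as far as the arm can. A call is refused whole if a number of a shift passes 0.0417 or a number of a turn 0.125, either way. A call with a gripper value outside its range is refused whole. OPENING is the closure, from 0 (fully open) to 1 (shut), set as the call begins (- or left out, the last holds). The fingers move at their own pace and stop on an object; FORCE is the grip in N (left out, the last holds). Time passes only in rows, so rows that do not move let the fingers close. It gives the time, the measured TCP pose, the force, the opening and the grip force at its end, in the units of the state.
- sense(): the state, without advancing time (a new reading comes with each control period).
- read_camera(name): name is "scene" or "top" or "wrist"; returns a dict with "pixels" (400x640x3 uint8, blue, green, red), "camera_matrix" (3x3 intrinsics, pixels), "xyz" and "attitude" of the camera in the world; the wrist camera has in their place "T_tool_cam" (4x4, takes a point from camera to tool coordinates, whose origin is the TCP and whose axes are the flange's). Camera axes: x right, y up, looking along -z (the intrinsics and any distortion apply to the point x, -y, -z); pixel columns grow to the right and rows downward; lengths in m; the calibration is good to about 2 mm. The wrist camera is an equidistant fisheye: a pixel r from the principal point sees the ray r / f radians off the axis. A picture is of the moment at which its call begins: read the wrist's pose just before it. There is no depth.
- finish_job(): hands the job in; it is judged then, once.
The state is a dict: "clock": time; "q": joint angles; "joint_vel": joint speeds; "joint_efforts": joint torques, N m; "ee_pos": TCP position; "orientation": TCP orientation; "ft_force": force on the tool from outside, world axes, zero at the start; "torque": the same for the moment, N m; "finger_gap": finger opening in m; "gripper_force": force on a finger pad.
Only numpy, scipy, OpenCV 4.12 (cv2) and the standard library are available. Lean on these libraries where they do the work, as an engineer would, in place of code of your own. Each camera call takes 0.05 s, during which the arm holds its last target. There are 200 camera calls.

## Working session

There is one attempt and no reset: what is moved stays moved. The work goes in short steps, Python scripts to look and compute and a shell command to move; the robot and the scene stay as the last step left them, time stands still between calls to the robot, and variables do not carry over. Pictures are saved under pics/ and viewed, at most 10 in all, crops included, and the job is handed in when it is done.

```bash
ls; mkdir -p pics; python3 - <<'E'
from plant import sense, read_camera
import cv2,numpy as np
s=sense();print({k:np.round(v,3).tolist() for k,v in s.items()})
for n in("scene","top"):
    d=read_camera(n);cv2.imwrite(f"pics/{n}0.png",d["pixels"]);print(n,np.round(d["camera_matrix"],1).tolist(),d["xyz"],d["attitude"],[k for k in d])
E
```

```text
pics
{'clock': 0.0, 'q': [-1.392, 0.105, 0.096, 1.564, 0.0, 1.353], 'joint_vel': [0.0, 0.001, 0.0, -0.0, 0.001, 0.0], 'joint_efforts': [0.003, -55.693, 50.365, 0.017, -0.0, -0.0], 'ee_pos': [0.232, -0.553, 0.23], 'orientation': [0.98, 0.197, 0.0, -0.001], 'ft_force': [-0.689, 0.207, -0.342], 'torque': [-0.024, 0.002, -0.033], 'gripper_force': 0.0, 'finger_gap': 0.085}
scene [[444.0, 0.0, 314.2], [0.0, 444.0, 203.5], [0.0, 0.0, 1.0]] [ 0.27127018 -0.57886217  0.79345225] [ 0.38849045 -0.09046361 -0.18657794  0.89781968] ['pixels', 'camera_matrix', 'xyz', 'attitude']
top [[370.3, 0.0, 316.5], [0.0, 370.3, 205.2], [0.0, 0.0, 1.0]] [0.52948936 0.0543547  0.99629447] [-0.02831648  0.00690767  0.71481253 -0.69870846] ['pixels', 'camera_matrix', 'xyz', 'attitude']
```

View pics/scene0.png

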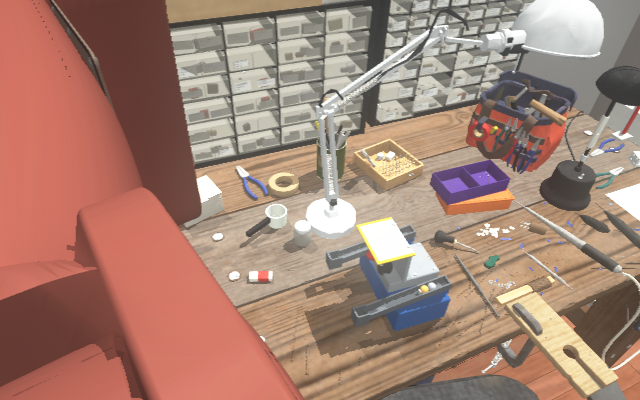

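View pics/top0.png

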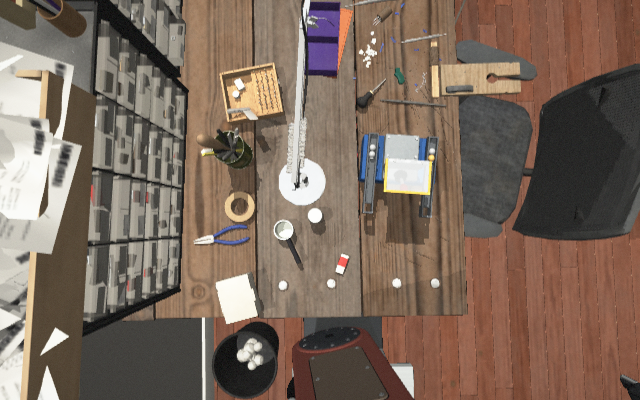

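The brass ball looks to be in the image-right lane (about (432,150) in top, (424,289) in scene). The cup is at (284,230) with its handle end at (298,267), and the feeder spans (360–440,135–215). I'll measure these with colour masks.

```bash
cat > h.py <<'E'
import numpy as np,cv2
from scipy.spatial.transform import Rotation as R
from plant import sense, read_camera
def ray(d,uv):
    K=d["camera_matrix"];p=[(uv[0]-K[0,2])/K[0,0],-(uv[1]-K[1,2])/K[1,1],-1]
    return np.array(d["xyz"]),R.from_quat(d["attitude"]).apply(p)
def onz(d,uv,z):
    o,r=ray(d,uv);return o+r*(z-o[2])/r[2]
def blobs(m,n=15):
    c,l,st,ce=cv2.connectedComponentsWithStats(m.astype(np.uint8))
    return [(np.round(ce[i],1).tolist(),st[i].tolist()) for i in range(1,c) if st[i,4]>=n]
def tri(d1,u1,d2,u2):
    a,r=ray(d1,u1);b,s=ray(d2,u2);r/=np.linalg.norm(r);s/=np.linalg.norm(s)
    t=np.linalg.lstsq(np.c_[r,-s],b-a,rcond=None)[0];return (a+t[0]*r+b+t[1]*s)/2,np.linalg.norm(a+t[0]*r-b-t[1]*s)
E
python3 - <<'E'
from h import *
D={n:read_camera(n) for n in("scene","top")}
for n,d in D.items():
    im=d["pixels"];h=cv2.cvtColor(im,cv2.COLOR_BGR2HSV);H,S,V=cv2.split(h)
    x0,y0,x1,y1=(320,200,460,340) if n=="scene" else (340,120,450,230)
    w=np.zeros(H.shape,bool);w[y0:y1,x0:x1]=1
    print(n,"yellow",blobs(w&(H>20)&(H<35)&(S>130)&(V>120),3))
    print(n,"red",blobs(w&((H<8)|(H>172))&(S>140),3))
    print(n,"blue",blobs(w&(H>100)&(H<125)&(S>140),20))
    cv2.imwrite(f"pics/{n}_f.png",cv2.resize(im[y0:y1,x0:x1],None,fx=5,fy=5,interpolation=cv2.INTER_CUBIC)) if n=="top" else cv2.imwrite(f"pics/{n}_f.png",cv2.resize(im[200:340,320:480],None,fx=4,fy=4,interpolation=cv2.INTER_CUBIC))
d=D["top"];h=cv2.cvtColor(d["pixels"],cv2.COLOR_BGR2HSV);H,S,V=cv2.split(h)
w=np.zeros(H.shape,bool);w[205:300,265:350]=1
print("white",blobs(w&(S<40)&(V>150)));print("black",blobs(w&(V<60)))
print("cup rim z38",onz(d,(284,230),.038),"jar",onz(d,(315,215),.052),"lampbase",onz(d,(302,183),.02))
E
```

```text
scene yellow [([381.5, 247.0], [357, 218, 57, 47, 220]), ([425.5, 290.0], [424, 290, 4, 1, 4])]
scene red []
scene blue [([445.1, 297.9], [441, 294, 8, 8, 24])]
top yellow [([385.2, 173.9], [383, 159, 5, 33, 70]), ([416.8, 185.4], [385, 161, 47, 34, 147])]
top red [([357.0, 155.0], [357, 154, 1, 3, 3])]
top blue [([363.2, 157.5], [360, 135, 8, 46, 228]), ([379.4, 159.4], [375, 136, 9, 47, 238]), ([422.1, 148.8], [419, 139, 8, 21, 133])]
white [([314.5, 214.9], [307, 208, 15, 15, 175]), ([283.4, 229.4], [273, 219, 21, 21, 306]), ([344.3, 255.4], [341, 253, 8, 5, 26]), ([339.4, 269.2], [335, 265, 10, 9, 59]), ([330.7, 283.1], [327, 279, 8, 9, 63]), ([282.4, 284.9], [278, 280, 9, 10, 70])]
black [([293.9, 250.0], [286, 238, 15, 25, 76])]
cup rim z38 [0.51516326 0.16840726 0.038     ] jar [0.55185669 0.08673241 0.052     ] lampbase [0.6382445  0.12046913 0.02      ]
```

View pics/top_f.png

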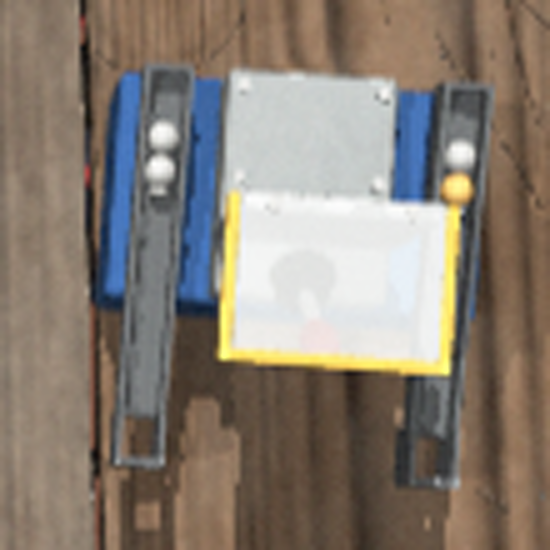

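View pics/scene_f.png

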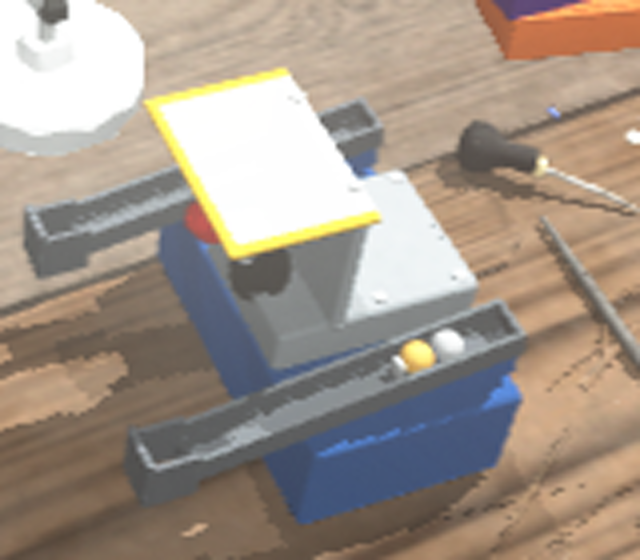

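Brass is in the right lane (feeder −y). In the top crop the guard's front corners are at (220,360) and (448,373), the spout ends at (139,465) and (436,487), and the lane backs at (170,68) and (465,87). I'll fit the feeder pose to these.

```bash
cat > fit.py <<'E'
from h import *
d=read_camera("top")
P=[((220,360),(-69,51,183)),((448,373),(-69,-51,183)),((139,465),(-114,72,78)),((436,487),(-114,-72,78)),((170,68),(86,72,108)),((465,87),(86,-72,108))]
f=np.array([p[1][:2] for p in P])/1000;w=np.array([onz(d,(340+p[0][0]/5,120+p[0][1]/5),p[1][2]/1000)[:2] for p in P])
fc,wc=f.mean(0),w.mean(0);a=f-fc;b=w-wc
yaw=np.arctan2((a[:,0]*b[:,1]-a[:,1]*b[:,0]).sum(),(a*b).sum())
c,s=np.cos(yaw),np.sin(yaw);M=np.array([[c,-s],[s,c]]);t=wc-M@fc
print("yaw",yaw,"t",t);print("res mm",np.round((w-(f@M.T+t))*1000,1).tolist())
F=lambda p:np.r_[M@np.array(p[:2])+t,p[2]]
E
cat > m.py <<'E'
from fit import *
for n,p in dict(outR=(-.1,-.072,.052),outL=(-.1,.072,.052),knob=(-.055,0,.145)).items(): print(n,F(p))
sc=read_camera("scene")
q=lambda u:(320+u[0]/4,200+u[1]/4)
tp=lambda u:(340+u[0]/5,120+u[1]/5)
print("brass tri",tri(d,tp((457,187)),sc,q((418,355))))
print("guardL tri",tri(d,tp((220,360)),sc,q((147,103))),F((-.069,.051,.183)))
print("guardR tri",tri(d,tp((448,373)),sc,q((235,255))),F((-.069,-.051,.183)))
print("knob on z145", onz(d,tp((320,333)),.145))
for n,u,z in (("rim",(283.4,229.4),.038),("handle blob",(293.9,250),.034),("hend",(299.,264.5),.034),("eraser",(342,265),.013),("jar",(314.5,215),.052)):print(n,onz(d,u,z))
h=cv2.cvtColor(d["pixels"],cv2.COLOR_BGR2HSV);mk=np.zeros(h.shape[:2],bool);mk[236:275,284:306]=1
ys,xs=np.where(mk&(h[...,2]<75));W=np.array([onz(d,u,.034)[:2] for u in zip(xs,ys)]);v=cv2.fitLine(W.astype(np.float32),cv2.DIST_HUBER,0,.01,.01).ravel();print("handle line",v,"extent x",W.min(0),W.max(0))
E
python3 m.py; python3 - <<'E'
import cv2
i=cv2.imread("pics/top0.png")[195:305,260:360];cv2.imwrite("pics/cup0.png",cv2.resize(i,None,fx=5,fy=5,interpolation=cv2.INTER_CUBIC))
E
```

```text
yaw -0.0856472798031606 t [ 0.65717273 -0.12584746]
res mm [[2.9, -1.0], [3.5, 1.8], [3.5, -0.4], [1.6, -2.0], [-5.2, -0.5], [-6.3, 2.2]]
outR [ 0.55138021 -0.18902928  0.052     ]
outL [ 0.56369834 -0.04555711  0.052     ]
knob [ 0.60237433 -0.12114262  0.145     ]
brass tri (array([ 0.68445399, -0.2009217 ,  0.09469333]), np.float64(9.287718019094897e-05))
guardL tri (array([ 0.59684716, -0.07099063,  0.18033786]), np.float64(0.002022482998825275)) [ 0.59278832 -0.06913196  0.183     ]
guardR tri (array([ 0.58852231, -0.16991826,  0.18103891]), np.float64(0.0017824914409444042)) [ 0.58406297 -0.17075808  0.183     ]
knob on z145 [ 0.61008729 -0.12193637  0.145     ]
rim [0.51674806 0.16993921 0.038     ]
handle blob [0.46281261 0.14405423 0.034     ]
hend [0.42522949 0.1315433  0.034     ]
eraser [0.41953243 0.01981471 0.013     ]
jar [0.5518857  0.08800871 0.052     ]
handle line [0.919194   0.39380506 0.4616503  0.1458816 ] extent x [0.42913218 0.12872313] [0.49408687 0.16413035]
```

View pics/cup0.png

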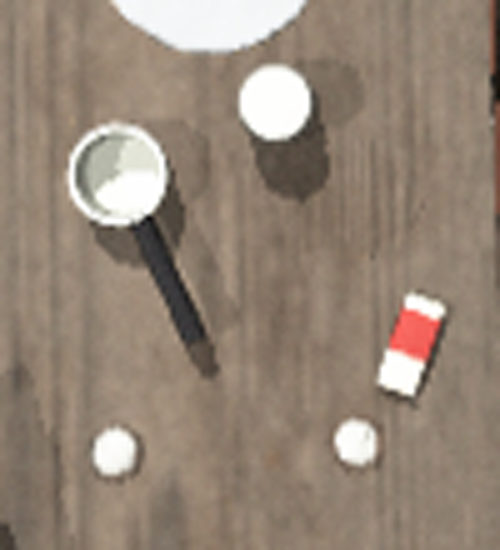

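Cup centre is about (0.517,0.169) and the handle yaw is 0.405, which almost matches the present tool yaw of 0.397. Next I'll check the interface's usage, in particular how the tool can be tilted.

```bash
python3 -m creep --help; python3 -m creep '{"translation":[[0,0,0]],"twist":[[0,0,0]]}' 0.0 40; python3 -c "
from plant import sense;print(sense()['clock'])"
```

```text
0.3invalid input: not JSON, or not a number
schema error: expected a number
```

Twist is about tool z only, so I'll come back to the tilt after placing the cup. Moving to above the cup handle now.

```bash
python3 -m creep '{"translation":[[0.03,-0.018,0],[0.03,-0.018,0],[0.03,-0.018,0],[0.03,-0.018,0],[0.03,-0.018,0],[0.03,-0.018,0],[0.03,-0.018,0],[0.03,-0.018,0]],"twist":[0,0,0,0,0,0,0,0]}' 0 40
python3 -m creep '{"translation":[[0.015,-0.028,0],[0.015,-0.028,0],[0.015,-0.028,0],[0.015,-0.028,0],[0.015,-0.028,0],[0.015,-0.028,0],[0.015,-0.028,0],[0.015,-0.028,0]],"twist":[0,0,0,0,0,0,0,0]}'
python3 -m creep '{"translation":[[0.015,-0.028,0.01],[0.015,-0.028,0.02],[0.015,-0.028,0.02],[0.015,-0.028,0.02],[0.015,-0.028,0.02],[0.015,-0.028,0.01],[0,0,0],[0,0,0]],"twist":[0,0,0,0,0,0,0,0]}'
```

```text
clock: 0.97
ee_pos: [0.3983, -0.3263, 0.2314]
orientation: [0.98, 0.197, 0.0, 0.0]
ft_force: [0.3, -0.9, 0.3]
finger_gap: 0.0854
gripper_force: 0.0
clock: 1.63
ee_pos: [0.4216, -0.0734, 0.2314]
orientation: [0.98, 0.197, 0.0, 0.0]
ft_force: [1.0, 0.6, -0.3]
finger_gap: 0.0855
gripper_force: 0.0
clock: 2.3
ee_pos: [0.439, 0.1162, 0.1306]
orientation: [0.98, 0.199, -0.001, -0.0]
ft_force: [-0.3, -0.5, -0.4]
finger_gap: 0.0854
gripper_force: 0.0
```

```bash
cat >> h.py <<'E'
def wray(d,s,uv):
    K=d["camera_matrix"];x,y=uv[0]-K[0,2],uv[1]-K[1,2];r=np.hypot(x,y);t=r/K[0,0];T=np.array(d["T_tool_cam"])
    p=np.array([np.sin(t)*x/max(r,1e-9),-np.sin(t)*y/max(r,1e-9),-np.cos(t)])
    Q=R.from_quat(s["orientation"]);return Q.apply(T[:3,3])+np.array(s["ee_pos"]),Q.apply(T[:3,:3]@p)
def wonz(d,s,uv,z):
    o,r=wray(d,s,uv);return o+r*(z-o[2])/r[2]
E
python3 - <<'E'
from h import *
s=sense();d=read_camera("wrist");im=d["pixels"];cv2.imwrite("pics/w1.png",im);np.savez("w1",s=s["ee_pos"],q=s["orientation"])
print(np.round(d["camera_matrix"],1).tolist(),np.round(d["T_tool_cam"],3).tolist())
V=cv2.cvtColor(im,cv2.COLOR_BGR2HSV)
print("black",[(b,wonz(d,s,b[0],.034)[:3].round(3).tolist()) for b in blobs(V[...,2]<55,150)])
print("white",[(b,wonz(d,s,b[0],.038)[:3].round(3).tolist()) for b in blobs((V[...,2]>190)&(V[...,1]<40),300)])
E
```

```text
[[309.7, 0.0, 315.5], [0.0, 309.7, 201.2], [0.0, 0.0, 1.0]] [[-0.0, 0.96, 0.279, 0.072], [1.0, -0.0, 0.001, 0.001], [0.001, 0.279, -0.96, -0.143], [0.0, 0.0, 0.0, 1.0]]
black [(([34.5, 78.0], [0, 0, 75, 185, 2749]), [0.45, 0.441, 0.034]), (([610.0, 23.4], [589, 0, 51, 65, 584]), [0.76, -0.106, 0.034]), (([613.5, 57.5], [601, 39, 26, 43, 199]), [0.723, -0.123, 0.034]), (([185.2, 138.6], [162, 56, 55, 175, 680]), [0.449, 0.235, 0.034]), (([632.8, 132.9], [620, 110, 20, 42, 441]), [0.668, -0.201, 0.034]), (([294.4, 182.0], [285, 137, 14, 69, 226]), [0.449, 0.138, 0.034]), (([620.2, 230.4], [578, 136, 62, 176, 4476]), [0.558, -0.26, 0.034]), (([547.9, 163.6], [529, 154, 37, 21, 248]), [0.563, -0.075, 0.034]), (([558.8, 224.8], [541, 191, 35, 68, 283]), [0.517, -0.13, 0.034]), (([318.1, 350.0], [43, 252, 545, 148, 38769]), [0.295, 0.052, 0.034])]
white [(([407.1, 20.3], [335, 0, 136, 50, 4977]), [0.604, 0.109, 0.038]), (([93.3, 49.1], [72, 40, 38, 20, 457]), [0.496, 0.357, 0.038]), (([291.6, 91.9], [254, 53, 68, 67, 2170]), [0.514, 0.167, 0.038]), (([410.5, 86.9], [388, 63, 46, 49, 1774]), [0.555, 0.086, 0.038]), (([99.2, 227.3], [61, 169, 77, 124, 7252]), [0.335, 0.302, 0.038]), (([226.4, 232.7], [215, 222, 24, 22, 372]), [0.387, 0.175, 0.038]), (([388.0, 258.5], [376, 246, 26, 25, 357]), [0.419, 0.039, 0.038])]
```

View pics/w1.png

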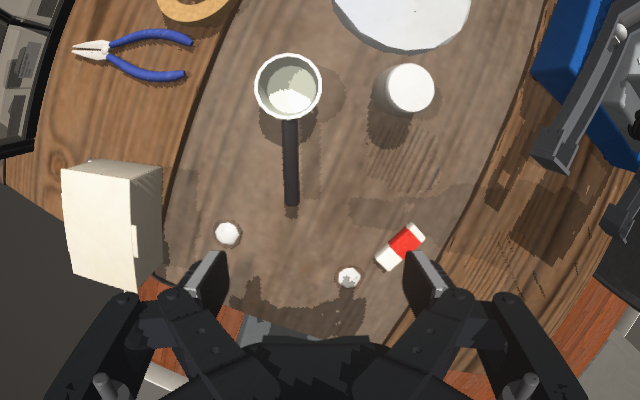

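The wrist view shows the cup rim at (288,87) with the handle straight below it to (291,205), and the jar at (410,87) and eraser at (400,247) are clear. Descending and gripping.

```bash
python3 -m creep '{"translation":[[0.006,-0.009,0.01],[0.007,-0.0085,0.02],[0,0,0.03],[0,0,0.03],[0,0,0.02],[0,0,0.01],[0,0,0],[0,0,0]],"twist":[0,0,0,0,0,0,0,0]}'
python3 -m creep '{"translation":[[0,0,0],[0,0,0],[0,0,0],[0,0,0],[0,0,0],[0,0,0],[0,0,0],[0,0,0]],"twist":[0,0,0,0,0,0,0,0]}' 1 40
```

```text
clock: 3.02
ee_pos: [0.4454, 0.1356, 0.0119]
orientation: [0.98, 0.197, 0.0, 0.0]
ft_force: [0.2, -0.6, 1.0]
finger_gap: 0.0853
gripper_force: 0.0
clock: 3.68
ee_pos: [0.4452, 0.136, 0.0115]
orientation: [0.98, 0.197, 0.0, 0.0]
ft_force: [0.8, -0.4, 2.3]
finger_gap: 0.0109
gripper_force: 44.9
```

Gripped, with a gap of 11 mm on the 12 mm handle. Next: lift, carry, then turn to the feeder's yaw.

```bash
python3 -m creep '{"translation":[[0,0,-0.01],[0,0,-0.025],[0,0,-0.03],[-0.01,0.01,-0.015],[-0.017,0.026,0],[-0.017,0.026,0],[-0.017,0.026,0],[-0.017,0.026,0]],"twist":[0,0,0,0,0,0,0,0]}'
python3 -m creep '{"translation":[[-0.017,0.026,0],[-0.017,0.026,0],[-0.017,0.026,0],[-0.017,0.026,0],[-0.017,0.026,0],[-0.01,0.015,0],[0,0,0],[0,0,0]],"twist":[0,0,0,0,0,0,0,0]}'
python3 -m creep '{"translation":[[0,0,0],[0,0,0],[0,0,0],[0,0,0],[0,0,0],[0,0,0],[0,0,0],[0,0,0]],"twist":[0.08,0.08,0.08,0.08,0.08,0.08,0,0]}'
```

```text
clock: 4.35
ee_pos: [0.4166, -0.0003, 0.092]
orientation: [0.98, 0.198, 0.0, 0.0]
ft_force: [1.2, -0.6, -1.4]
finger_gap: 0.0112
gripper_force: 44.4
clock: 5.02
ee_pos: [0.3852, -0.1703, 0.0917]
orientation: [0.981, 0.196, -0.0, -0.0]
ft_force: [0.5, -0.2, -1.3]
finger_gap: 0.011
gripper_force: 44.5
clock: 5.68
ee_pos: [0.3857, -0.1688, 0.0914]
orientation: [0.999, -0.04, -0.0, -0.0]
ft_force: [0.4, -0.8, -0.7]
finger_gap: 0.0114
gripper_force: 44.4
```

```bash
python3 -m creep '{"translation":[[0,0,0.015],[0,0,0.02],[0,0,0.02],[0,0,0.013],[0,0,0.004],[0,0,0],[0,0,0]],"twist":[0,0,0,0,0,0,0]}'
python3 - <<'E'
from h import *
s=sense();d=read_camera("wrist");im=d["pixels"];cv2.imwrite("pics/w2.png",im)
V=cv2.cvtColor(im,cv2.COLOR_BGR2HSV)
z=.038+s["ee_pos"][2]-.0115
print("white",[(b,wonz(d,s,b[0],z)[:3].round(4).tolist()) for b in blobs((V[...,2]>150)&(V[...,1]<40),1000)],np.round(s["ee_pos"],4))
E
```

```text
clock: 6.27
ee_pos: [0.3858, -0.1697, 0.02]
orientation: [0.999, -0.041, 0.0, 0.0]
ft_force: [0.3, -0.6, -1.0]
finger_gap: 0.011
gripper_force: 44.4
white [(([319.9, 98.2], [247, 28, 137, 134, 12520]), [0.4631, -0.1778, 0.0465]), (([606.1, 350.1], [571, 328, 69, 45, 1071]), [0.2724, -0.4082, 0.0465])] [ 0.3858 -0.1697  0.02  ]
```

View pics/w2.png

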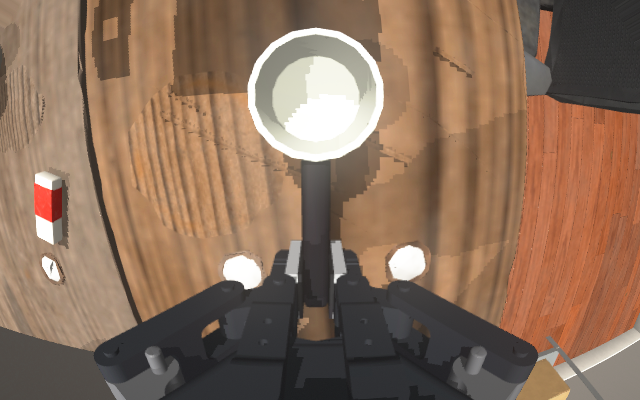

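The rim is at (316,94), straight ahead of the fingers and clear of everything. Lowering slightly and sliding in under the right spout.

```bash
python3 -m creep '{"translation":[[0,0,0.005],[0.01,0.0015,0],[0.016,0.001,0],[0.02,0.001,0],[0.02,0.001,0],[0.016,0.001,0],[0.009,0,0],[0,0,0]],"twist":[0,0,0,0,0,0,0,0]}'
python3 -m creep '{"translation":[[0,0,0.001],[0,0,0.001],[0,0,0.001],[0,0,0],[0,0,0]],"twist":[0,0,0,0,0]}'
python3 - <<'E'
from h import *
d=read_camera("top");cv2.imwrite("pics/t3.png",cv2.resize(d["pixels"][120:250,330:460],None,fx=4.5,fy=4.5,interpolation=cv2.INTER_CUBIC))
E
```

```text
clock: 6.98
ee_pos: [0.4775, -0.1833, 0.0148]
orientation: [0.999, -0.041, 0.001, 0.0]
ft_force: [-0.1, -0.0, -0.7]
finger_gap: 0.0115
gripper_force: 44.4
clock: 7.4
ee_pos: [0.4755, -0.1828, 0.0116]
orientation: [0.999, -0.042, 0.0, 0.0]
ft_force: [-0.8, 1.3, 1.9]
finger_gap: 0.0113
gripper_force: 44.9
```

View pics/t3.png

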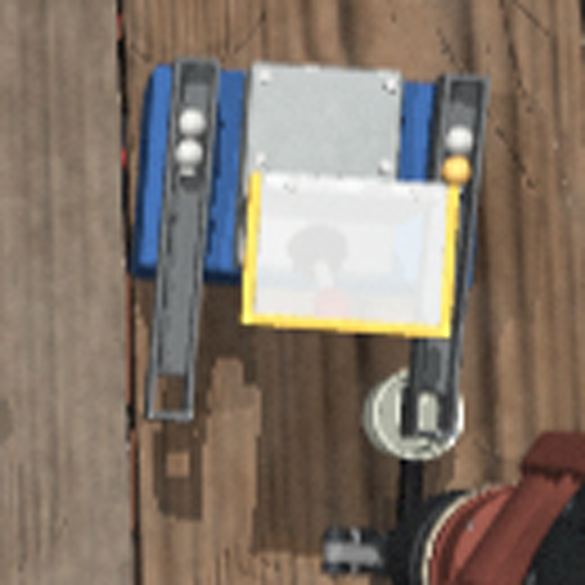

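The cup rim shows at (414,412) with the spout mouth at (427,412), so it is centred to about 4 mm (the tolerance is about 15 mm). Release, rise, and look at the lever.

```bash
python3 -m creep '{"translation":[[0,0,0],[0,0,0],[0,0,0],[0,0,0],[0,0,-0.005],[0,0,-0.015],[0,0,-0.03],[0,0,-0.03]],"twist":[0,0,0,0,0,0,0,0]}' 0.4
python3 -m creep '{"translation":[[0,0,-0.03],[0,0,-0.03],[0,0,-0.03],[0,0,-0.02],[0,0,0],[0,0,0]],"twist":[0,0,0,0,0,0]}' 1
python3 - <<'E'
from h import *
s=sense();print(np.round(s["q"],3))
E
```

```text
clock: 8.12
ee_pos: [0.4749, -0.1821, 0.0916]
orientation: [0.999, -0.042, -0.001, -0.001]
ft_force: [0.5, -0.2, 0.5]
finger_gap: 0.0512
gripper_force: 0.0
clock: 8.62
ee_pos: [0.4765, -0.1832, 0.2028]
orientation: [0.999, -0.042, 0.001, 0.001]
ft_force: [0.5, 0.4, -0.8]
finger_gap: 0.0
gripper_force: 0.0
[-0.624 -0.178 -0.23   1.516 -0.     2.601]
```

The cup is released. For the tilt, I'll extend outward past the tool-down reach, well above the feeder, and see whether the tool leans out.

```bash
python3 -m creep '{"translation":[[0.005,0,-0.03],[0.01,0,-0.035],[0.015,0,-0.035],[0.035,0,-0.02],[0.035,0,0],[0.035,0,0],[0.035,0,0],[0.03,0,0]],"twist":[0,0,0,0,0,0,0,0]}'
python3 -m creep '{"translation":[[0.025,0,0],[0.02,0,0],[0.02,0,0],[0.02,0,0],[0,0,0]],"twist":[0,0,0,0,0]}'
python3 -c "
from plant import sense;print(sense()['q'])"
```

```text
clock: 9.28
ee_pos: [0.6757, -0.1991, 0.3187]
orientation: [0.999, -0.042, -0.001, -0.0]
ft_force: [0.1, -1.1, 1.1]
finger_gap: 0.0001
gripper_force: 0.0
clock: 9.7
ee_pos: [0.7423, -0.2015, 0.3045]
orientation: [0.999, -0.041, 0.005, 0.001]
ft_force: [0.3, -0.2, 0.2]
finger_gap: -0.0003
gripper_force: 0.0
[-4.35279418e-01  8.21692463e-01  1.15014680e+00  1.88858086e+00
  2.33400621e-03  2.78884111e+00]
```

```bash
python3 -m creep '{"translation":[[0.02,0,-0.01],[0.02,0,-0.01],[0.02,0,-0.01],[0,0,0]],"twist":[0,0,0,0]}'
python3 -c "
from plant import sense;print(sense()['q'])"
```

```text
clock: 10.03
ee_pos: [0.7628, -0.1961, 0.3222]
orientation: [0.998, -0.041, 0.036, 0.01]
ft_force: [-0.3, -0.2, 1.0]
finger_gap: 0.0
gripper_force: 0.0
[-0.41979752  0.80336066  1.15556859  1.84866026  0.0074534   2.80453504]
```

The tilt trick works, with the lean growing by about 4° outward. Continuing.

```bash
python3 -m creep '{"translation":[[0.04,0,0],[0.04,0,0],[0.04,0,0],[0.04,0,0],[0.04,0,0],[0.04,0,0]],"twist":[0,0,0,0,0,0]}'
python3 -c "
from plant import sense;s=sense();print(s['q'])
from h import *
print(R.from_quat(s['orientation']).as_matrix().round(3))"
```

```text
clock: 10.53
ee_pos: [0.8714, -0.1868, 0.278]
orientation: [0.992, -0.041, 0.116, 0.03]
ft_force: [0.4, 0.3, 0.4]
finger_gap: -0.0001
gripper_force: 0.0
[-0.36296376  0.87646973  1.15528929  1.60932418  0.01713286  2.86356884]
[[ 0.97  -0.088  0.229]
 [-0.075 -0.995 -0.068]
 [ 0.233  0.049 -0.971]]
```

```bash
python3 -m creep '{"translation":[[0.025,0,-0.03],[0.025,0,-0.03],[0.025,0,-0.03],[0.025,0,-0.03],[0.025,0,-0.03],[0.025,0,-0.03]],"twist":[0,0,0,0,0,0]}'
python3 -c "
from plant import sense;s=sense();print(s['q'])
from h import *
print(R.from_quat(s['orientation']).as_matrix().round(3))"
```

```text
clock: 11.03
ee_pos: [0.8575, -0.1621, 0.4245]
orientation: [0.98, -0.04, 0.188, 0.045]
ft_force: [-1.1, -0.1, 0.5]
finger_gap: 0.0001
gripper_force: 0.0
[-0.3452109   0.70537546  1.1556283   1.63256613  0.02640031  2.88366739]
[[ 0.926 -0.096  0.365]
 [-0.062 -0.993 -0.103]
 [ 0.372  0.073 -0.925]]
```

```bash
python3 -m creep '{"translation":[[0.03,0,-0.025],[0.03,0,-0.025],[0.03,0,-0.02],[0.03,0,-0.02],[0.03,0,-0.02],[0.03,0,-0.02],[0.03,0,-0.02],[0.03,0,-0.02]],"twist":[0,0,0,0,0,0,0,0]}'
python3 -c "
from plant import sense;s=sense();print(s['q'])
from h import *
print(R.from_quat(s['orientation']).as_matrix().round(3))"
```

```text
clock: 11.7
ee_pos: [0.8628, -0.1333, 0.5596]
orientation: [0.955, -0.038, 0.288, 0.063]
ft_force: [0.7, -0.2, 0.7]
finger_gap: -0.0
gripper_force: 0.0
[-0.31352579  0.56536578  1.15458963  1.5616984   0.03193457  2.91792464]
[[ 0.831 -0.11   0.545]
 [-0.036 -0.989 -0.143]
 [ 0.555  0.099 -0.826]]
```

```bash
python3 -m creep '{"translation":[[0.03,0,-0.02],[0.03,0,-0.02],[0.03,0,-0.02],[0,0,0]],"twist":[0,0,0,0]}'
python3 -m creep '{"translation":[[-0.02,0,0],[-0.03,0,0],[-0.035,0,0],[-0.035,0,0],[-0.035,0,0],[-0.035,0,0],[-0.035,0,0],[-0.035,0,0]],"twist":[0,0,0,0,0,0,0,0]}'
python3 -c "
from plant import sense;s=sense();print(s['q'])
from h import *
print(R.from_quat(s['orientation']).as_matrix().round(3))"
```

```text
clock: 12.03
ee_pos: [0.8571, -0.121, 0.6155]
orientation: [0.942, -0.037, 0.327, 0.07]
ft_force: [-1.1, 0.6, 1.9]
finger_gap: -0.0001
gripper_force: 0.0
clock: 12.7
ee_pos: [0.6868, -0.1174, 0.4787]
orientation: [0.943, -0.037, 0.324, 0.07]
ft_force: [-0.2, 0.9, 0.6]
finger_gap: 0.0004
gripper_force: 0.0
[-0.39685435 -0.32106855 -0.0171326   1.20512957  0.09090457  2.85515097]
[[ 0.788 -0.115  0.605]
 [-0.025 -0.988 -0.155]
 [ 0.615  0.107 -0.781]]
```

Lean is now 38.6°, nearly in the feeder's own plane, and it stays during translation. Moving to the pre-approach point up the finger axis, on the knob's left side.

```bash
python3 -m creep '{"translation":[[-0.03,-0.007,0.01],[-0.034,-0.008,0.0115],[-0.034,-0.008,0.0115],[-0.034,-0.008,0.0115],[-0.034,-0.008,0.0115],[-0.034,-0.008,0.0115],[-0.034,-0.008,0.0115],[-0.03,-0.007,0.01]],"twist":[0,0,0,0,0,0,0,0]}'
python3 -m creep '{"translation":[[-0.01,0,0.003],[0,0,0],[0,0,0]],"twist":[0,0,0]}'
cat > knob.py <<'E'
from h import *
s=sense();d=read_camera("wrist");im=d["pixels"];cv2.imwrite("pics/w_knob.png",im)
H,S,V=cv2.split(cv2.cvtColor(im,cv2.COLOR_BGR2HSV))
print(s["q"].round(3) if hasattr(s["q"],"round") else s["q"]);M=R.from_quat(s["orientation"]).as_matrix();print(M.round(3))
for b in blobs(((H<8)|(H>172))&(S>120)&(V>60),40): print(b,wonz(d,s,b[0],.145).round(4))
E
python3 knob.py
```

```text
clock: 13.37
ee_pos: [0.5725, -0.0656, 0.2418]
orientation: [0.949, -0.038, 0.304, 0.067]
ft_force: [0.1, -0.4, 0.8]
finger_gap: 0.0001
gripper_force: 0.0
clock: 13.62
ee_pos: [0.5733, -0.0669, 0.241]
orientation: [0.949, -0.038, 0.306, 0.068]
ft_force: [-0.2, -0.4, 0.7]
finger_gap: 0.0
gripper_force: 0.0
[-0.383 -0.841 -0.786  0.993  0.074  2.863]
[[ 0.81  -0.114  0.575]
 [-0.031 -0.988 -0.152]
 [ 0.585  0.105 -0.804]]
([135.2, 4.6], [121, 0, 31, 13, 252]) [0.9723 0.1529 0.145 ]
([361.2, 241.1], [354, 240, 16, 4, 45]) [ 0.5983 -0.1195  0.145 ]
```

View pics/w_knob.png

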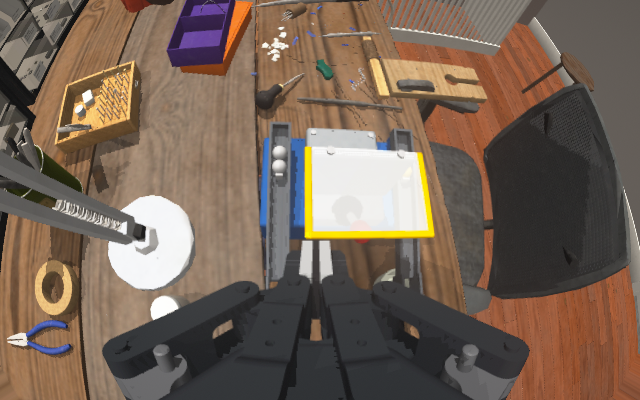

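The guard rim's front edge is at (305–433,236), with a red sliver of the knob at (361,241), which agrees with the estimate. Shifting back along −X first, then in along the finger axis on the knob's left side.

```bash
python3 -m creep '{"translation":[[-0.011,0,0.006],[-0.011,0,0.008],[-0.011,0,0.01],[0,0,0.01],[0,0,0],[0,0,0]],"twist":[0,0,0,0,0,0]}'
cat > st.py <<'E'
from fit import *
t=t+M@np.array([.003,0])
import sys
s=sense();Q=R.from_quat(s["orientation"]).as_matrix();k=np.r_[M@[-.055,0]+t,.145];g=np.r_[M@[-.069,0]+t,.181]
fy=np.r_[M@[0,1],0]
p=np.array(s["ee_pos"]);e=k-p
print("lean",np.degrees(np.arccos(-Q[2,2])).round(1),"q",np.round(s["q"],2).tolist())
print("knob-TCP in tool",(Q.T@e*1000).round(1),"guard-TCP",(Q.T@(g-p)*1000).round(1),"tcp feeder y off",((p-k)@fy*1000).round(1),"feeder y in tool",(Q.T@fy).round(3), "force feeder y",(np.array(s["ft_force"])@fy).round(1))
E
python3 st.py
```

```text
clock: 14.17
ee_pos: [0.5767, -0.0714, 0.1921]
orientation: [0.951, -0.039, 0.298, 0.066]
ft_force: [0.9, -0.5, 0.9]
finger_gap: 0.0
gripper_force: 0.0
yaw -0.0856472798031606 t [ 0.65717273 -0.12584746]
res mm [[2.9, -1.0], [3.5, 1.8], [3.5, -0.4], [1.6, -2.0], [-5.2, -0.5], [-6.3, 2.2]]
lean 35.6 q [-0.39, -0.82, -0.85, 0.92, 0.07, 2.86]
knob-TCP in tool [-2.8 41.1 62.6] guard-TCP [ 6.4 45.2 25.3] tcp feeder y off 47.3 feeder y in tool [ 0.037 -0.994 -0.101] force feeder y -0.9
```

```bash
python3 -m creep '{"translation":[[-0.006,0,0],[-0.006,0,0],[0,0,0],[0,0,0]],"twist":[0,0,0,0]}';python3 st.py|tail -2
```

```text
clock: 14.55
ee_pos: [0.571, -0.0714, 0.1871]
orientation: [0.952, -0.038, 0.297, 0.067]
ft_force: [0.3, 0.8, 0.3]
finger_gap: -0.0003
gripper_force: 0.0
lean 35.5 q [-0.39, -0.84, -0.88, 0.92, 0.08, 2.85]
knob-TCP in tool [ 5.5 41.1 61.2] guard-TCP [14.6 45.2 23.9] tcp feeder y off 46.9 feeder y in tool [ 0.037 -0.994 -0.101] force feeder y -0.6
```

```bash
python3 -m creep '{"translation":[[-0.002,0,0.006],[-0.002,0,0.006],[-0.002,0,0.006],[0,0,0.006],[0,0,0]],"twist":[0,0,0,0,0]}';python3 st.py|tail -2
```

```text
clock: 15.02
ee_pos: [0.5793, -0.0747, 0.1618]
orientation: [0.952, -0.039, 0.296, 0.066]
ft_force: [-0.9, 1.2, -0.4]
finger_gap: 0.0002
gripper_force: 0.0
lean 35.3 q [-0.39, -0.8, -0.9, 0.86, 0.08, 2.85]
knob-TCP in tool [13.  41.4 35.8] guard-TCP [22.  45.5 -1.5] tcp feeder y off 44.3 feeder y in tool [ 0.036 -0.994 -0.101] force feeder y 0.8
```

```bash
python3 -m creep '{"translation":[[0.001,0,0.008],[0.001,0,0.01],[0.001,0,0.01],[0.001,0,0.008],[0,0,0.003],[0,0,0]],"twist":[0,0,0,0,0,0]}';python3 st.py|tail -2
python3 - <<'E'
from h import *
d=read_camera("scene");cv2.imwrite("pics/s5.png",cv2.resize(d["pixels"][200:330,310:470],None,fx=4.5,fy=4.5,interpolation=cv2.INTER_CUBIC))
E
```

```text
clock: 15.57
ee_pos: [0.6046, -0.0806, 0.1333]
orientation: [0.952, -0.038, 0.296, 0.066]
ft_force: [-1.3, -0.3, -0.0]
finger_gap: 0.0002
gripper_force: 0.0
lean 35.4 q [-0.38, -0.68, -0.88, 0.76, 0.07, 2.86]
knob-TCP in tool [ 8.3 41.3 -2.5] guard-TCP [ 17.3  45.4 -39.9] tcp feeder y off 40.5 feeder y in tool [ 0.037 -0.994 -0.101] force feeder y 0.0
```

View pics/s5.png

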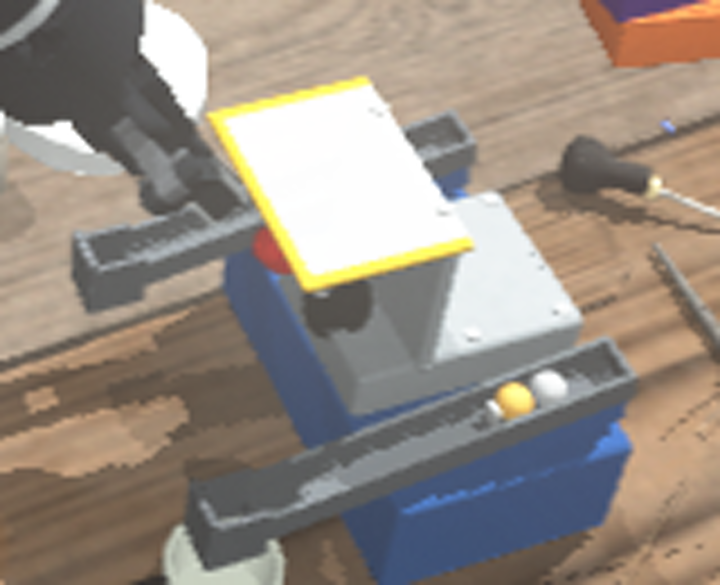

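The scene view shows the finger just left of the red knob at (272,250) under the guard, and the cup under the right spout at (225,560). Pushing gently towards the right.

```bash
python3 -m creep '{"translation":[[0,0.004,0],[0,0.004,0],[0,0.004,0.001],[0,0.004,0.001],[0,0.003,0],[0,0.003,0],[0,0,0]],"twist":[0,0,0,0,0,0,0]}';python3 st.py|tail -1
python3 -m creep '{"translation":[[0,0.003,0],[0,0.003,0],[0,0.003,0.001],[0,0,0]],"twist":[0,0,0,0]}';python3 st.py|tail -1
```

```text
clock: 16.25
ee_pos: [0.6033, -0.1034, 0.1351]
orientation: [0.952, -0.039, 0.297, 0.067]
ft_force: [0.0, 0.4, 0.4]
finger_gap: 0.0001
gripper_force: 0.2
knob-TCP in tool [ 8.  18.8 -4.2] guard-TCP [ 17.   23.  -41.5] tcp feeder y off 18.0 feeder y in tool [ 0.036 -0.994 -0.101] force feeder y 0.5
clock: 16.63
ee_pos: [0.6028, -0.1122, 0.1351]
orientation: [0.952, -0.039, 0.297, 0.067]
ft_force: [-2.5, 2.1, 1.6]
finger_gap: -0.0001
gripper_force: 1.4
knob-TCP in tool [ 8.1 10.  -5.2] guard-TCP [ 17.1  14.1 -42.6] tcp feeder y off 9.1 feeder y in tool [ 0.036 -0.994 -0.101] force feeder y 1.9
```

```bash
python3 -m creep '{"translation":[[0,0.003,0],[0,0.003,0],[0,0.003,0.001],[0,0.003,0],[0,0,0]],"twist":[0,0,0,0,0]}';python3 st.py|tail -1
python3 -m creep '{"translation":[[0,0.002,0],[0,0.002,0],[0,0,0]],"twist":[0,0,0]}';python3 st.py|tail -1
```

```text
clock: 17.1
ee_pos: [0.6019, -0.124, 0.1352]
orientation: [0.952, -0.039, 0.297, 0.066]
ft_force: [0.3, 5.1, -1.8]
finger_gap: 0.0004
gripper_force: 2.0
knob-TCP in tool [ 8.4 -1.8 -6.4] guard-TCP [ 17.4   2.3 -43.8] tcp feeder y off -2.8 feeder y in tool [ 0.036 -0.994 -0.101] force feeder y 4.2
clock: 17.4
ee_pos: [0.6015, -0.1276, 0.1357]
orientation: [0.952, -0.038, 0.297, 0.066]
ft_force: [0.6, 4.8, -2.0]
finger_gap: -0.0001
gripper_force: 2.3
knob-TCP in tool [ 8.2 -5.6 -6.3] guard-TCP [ 17.3  -1.4 -43.6] tcp feeder y off -6.5 feeder y in tool [ 0.037 -0.994 -0.101] force feeder y 5.2
```

```bash
python3 -m creep '{"translation":[[0,0.001,0],[0,0.001,0],[0,0,0]],"twist":[0,0,0]}';python3 st.py|tail -1
python3 -m creep '{"translation":[[0,0.001,0],[0,0.001,0],[0,0,0]],"twist":[0,0,0]}';python3 st.py|tail -1
cat > ball.py <<'E'
from h import *
for n,(x0,y0,x1,y1) in dict(scene=(395,270,460,315),top=(423,135,445,165)).items():
    d=read_camera(n);H,S,V=cv2.split(cv2.cvtColor(d["pixels"],cv2.COLOR_BGR2HSV));w=np.zeros(H.shape,bool);w[y0:y1,x0:x1]=1
    print(n,"brass",blobs(w&(H>12)&(H<32)&(S>110)&(V>130),2),"steel",blobs(w&(S<40)&(V>170),2))
E
python3 ball.py
```

```text
clock: 17.7
ee_pos: [0.6014, -0.1297, 0.1363]
orientation: [0.952, -0.038, 0.297, 0.067]
ft_force: [-2.0, 4.1, -0.1]
finger_gap: 0.0
gripper_force: 2.2
knob-TCP in tool [ 7.9 -7.7 -6.1] guard-TCP [ 17.   -3.5 -43.4] tcp feeder y off -8.5 feeder y in tool [ 0.037 -0.994 -0.101] force feeder y 4.8
clock: 18.0
ee_pos: [0.6013, -0.1315, 0.1365]
orientation: [0.952, -0.038, 0.297, 0.066]
ft_force: [-1.2, 5.7, -0.2]
finger_gap: -0.0
gripper_force: 2.4
knob-TCP in tool [ 7.8 -9.6 -6.1] guard-TCP [ 16.9  -5.4 -43.4] tcp feeder y off -10.4 feeder y in tool [ 0.037 -0.994 -0.101] force feeder y 5.0
scene brass [] steel [([419.2, 273.1], [407, 270, 33, 10, 195]), ([431.5, 285.5], [428, 283, 8, 6, 42]), ([428.0, 291.3], [427, 291, 3, 2, 3]), ([423.5, 293.0], [423, 293, 2, 1, 2])]
top brass [([430.5, 162.5], [430, 161, 2, 4, 8])] steel [([431.6, 150.8], [429, 148, 6, 6, 25]), ([425.5, 162.5], [423, 161, 6, 4, 24])]
```

The brass ball appears to have left its seat. I'll push on to the stop and hold.

```bash
python3 -m creep '{"translation":[[0,0.001,0],[0,0.001,0],[0,0,0]],"twist":[0,0,0]}';python3 st.py|tail -1
python3 -m creep '{"translation":[[0,0.001,0],[0,0,0]],"twist":[0,0]}';python3 st.py|tail -1
```

```text
clock: 18.4
ee_pos: [0.6011, -0.1333, 0.1367]
orientation: [0.952, -0.038, 0.297, 0.066]
ft_force: [-0.0, 6.5, -1.7]
finger_gap: 0.0002
gripper_force: 2.7
knob-TCP in tool [  7.8 -11.3  -6.1] guard-TCP [ 16.9  -7.2 -43.5] tcp feeder y off -12.2 feeder y in tool [ 0.037 -0.994 -0.1  ] force feeder y 6.3
clock: 18.62
ee_pos: [0.601, -0.1342, 0.1368]
orientation: [0.952, -0.038, 0.297, 0.066]
ft_force: [0.2, 6.9, -0.2]
finger_gap: -0.0002
gripper_force: 2.8
knob-TCP in tool [  7.8 -12.2  -6.1] guard-TCP [ 16.8  -8.1 -43.4] tcp feeder y off -13.1 feeder y in tool [ 0.037 -0.994 -0.1  ] force feeder y 6.6
```

```bash
python3 -m creep '{"translation":[[0,0.001,0],[0,0,0]],"twist":[0,0]}';python3 st.py|tail -1
python3 -m creep '{"translation":[[0,0,0],[0,0,0],[0,0,0],[0,0,0],[0,0,0],[0,0,0],[0,0,0],[0,0,0]],"twist":[0,0,0,0,0,0,0,0]}';python3 st.py|tail -1;python3 ball.py
python3 - <<'E'
from h import *
d=read_camera("top");H,S,V=cv2.split(cv2.cvtColor(d["pixels"],cv2.COLOR_BGR2HSV))
w=np.zeros(H.shape,bool);w[198:226,408:440]=1
print("cup area: yellow",blobs(w&(H>14)&(H<32)&(S>100)&(V>110),2)); print("white",blobs(w&(S<60)&(V>130),10))
E
```

```text
clock: 18.83
ee_pos: [0.601, -0.1344, 0.1367]
orientation: [0.952, -0.038, 0.297, 0.065]
ft_force: [1.0, 9.8, -1.3]
finger_gap: 0.0001
gripper_force: 4.1
knob-TCP in tool [  7.8 -12.6  -6.1] guard-TCP [ 16.9  -8.6 -43.5] tcp feeder y off -13.4 feeder y in tool [ 0.037 -0.994 -0.099] force feeder y 10.2
clock: 19.55
ee_pos: [0.601, -0.1344, 0.1368]
orientation: [0.952, -0.038, 0.297, 0.066]
ft_force: [0.9, 9.3, -0.4]
finger_gap: -0.0003
gripper_force: 4.0
knob-TCP in tool [  7.8 -12.6  -6.2] guard-TCP [ 16.9  -8.5 -43.5] tcp feeder y off -13.4 feeder y in tool [ 0.037 -0.994 -0.099] force feeder y 8.7
scene brass [] steel [([419.3, 273.1], [407, 270, 33, 10, 194]), ([431.5, 285.4], [428, 283, 8, 6, 40]), ([423.5, 293.0], [423, 293, 2, 1, 2])]
top brass [([430.5, 162.5], [430, 161, 2, 4, 8])] steel [([431.6, 150.6], [429, 148, 6, 6, 25]), ([425.6, 162.4], [423, 160, 6, 5, 25])]
cup area: yellow []
white []
```

The force rose to 10 N, so the lever is at the stop, and it has been held about 1 s. Letting it return slowly, then backing out along the finger axis.

```bash
python3 -m creep '{"translation":[[0,0,0],[0,0,0],[0,-0.004,0],[0,-0.005,0],[0,-0.005,0],[0,-0.005,-0.001],[0,-0.005,-0.001],[0,-0.005,-0.001]],"twist":[0,0,0,0,0,0,0,0]}'
python3 -m creep '{"translation":[[0,-0.006,0],[0,-0.006,0],[0,-0.006,0],[0,-0.006,0],[-0.001,0,-0.01],[-0.001,0,-0.015],[0,0,-0.015],[0,0,-0.015]],"twist":[0,0,0,0,0,0,0,0]}';python3 st.py|tail -2
python3 -m creep '{"translation":[[0,0,-0.02],[0,0,-0.02],[0,0,-0.02],[0,0,-0.02],[0,0,-0.01],[0,0,0],[0,0,0],[0,0,0]],"twist":[0,0,0,0,0,0,0,0]}';python3 st.py|tail -2
python3 ball.py; python3 - <<'E'
from h import *
o=cv2.imread("pics/scene0.png")
d=read_camera("scene");im=d["pixels"]
H,S,V=cv2.split(cv2.cvtColor(im,cv2.COLOR_BGR2HSV));w=np.zeros(H.shape,bool);w[300:345,335:385]=1
print("scene cup yellow",blobs(w&(H>14)&(H<32)&(S>90)&(V>110),2))
w[:]=0;w[235:275,355:395]=1;print("knob red",blobs(w&((H<8)|(H>172))&(S>120),3))
H,S,V=cv2.split(cv2.cvtColor(o,cv2.COLOR_BGR2HSV));print("knob red before",blobs(w&((H<8)|(H>172))&(S>120),3))
a=im[280:345,330:460];t=read_camera("top")["pixels"][130:230,360:450]
f=lambda x,s:cv2.resize(x,None,fx=s,fy=s,interpolation=cv2.INTER_CUBIC)
cv2.imwrite("pics/s6.png",f(a,4))
s=sense();wd=read_camera("wrist")["pixels"];cv2.imwrite("pics/w6.png",wd)
H,S,V=cv2.split(cv2.cvtColor(wd,cv2.COLOR_BGR2HSV))
print("wrist yellow",blobs((H>14)&(H<32)&(S>120)&(V>110),6)[:20])
E
```

```text
clock: 20.42
ee_pos: [0.6025, -0.1065, 0.1367]
orientation: [0.952, -0.039, 0.297, 0.067]
ft_force: [-0.1, 0.5, -0.2]
finger_gap: 0.0001
gripper_force: 0.3
clock: 21.08
ee_pos: [0.572, -0.074, 0.1774]
orientation: [0.952, -0.038, 0.297, 0.067]
ft_force: [0.6, -0.3, 1.0]
finger_gap: 0.0001
gripper_force: 0.0
lean 35.6 q [-0.4, -0.84, -0.89, 0.91, 0.08, 2.85]
knob-TCP in tool [ 8.1 39.3 54.9] guard-TCP [17.2 43.4 17.6] tcp feeder y off 44.3 feeder y in tool [ 0.038 -0.994 -0.102] force feeder y 0.5
clock: 21.8
ee_pos: [0.5522, -0.0634, 0.2527]
orientation: [0.957, -0.039, 0.282, 0.065]
ft_force: [0.7, 0.4, -0.5]
finger_gap: 0.0001
gripper_force: 0.0
lean 33.6 q [-0.39, -0.84, -0.74, 1.09, 0.07, 2.86]
knob-TCP in tool [-11.6  40.5 126.5] guard-TCP [-3.7 44.6 88.9] tcp feeder y off 53.3 feeder y in tool [ 0.033 -0.994 -0.1  ] force feeder y -0.8
scene brass [] steel [([419.2, 273.1], [407, 270, 33, 10, 188]), ([424.6, 288.1], [421, 285, 8, 7, 39]), ([419.5, 290.0], [418, 289, 4, 3, 6])]
top brass [([430.5, 162.5], [430, 161, 2, 4, 8])] steel [([431.0, 157.0], [429, 155, 5, 5, 21]), ([425.5, 162.5], [423, 161, 6, 4, 24])]
scene cup yellow [([357.0, 330.8], [354, 327, 7, 8, 43])]
knob red [([369.6, 255.5], [367, 251, 7, 10, 38])]
knob red before [([369.6, 255.4], [367, 251, 7, 9, 35])]
wrist yellow [([364.5, 23.4], [361, 22, 9, 5, 18]), ([374.4, 61.9], [367, 43, 21, 40, 158]), ([106.7, 88.1], [62, 47, 78, 88, 2471]), ([441.2, 56.9], [440, 54, 3, 7, 10]), ([377.1, 62.6], [376, 58, 3, 10, 16]), ([447.0, 72.9], [444, 66, 6, 14, 18]), ([362.7, 185.9], [305, 125, 123, 87, 1890]), ([63.7, 248.3], [51, 241, 27, 21, 225]), ([78.6, 253.6], [76, 250, 6, 9, 20]), ([79.8, 269.5], [79, 262, 2, 16, 16]), ([387.0, 267.3], [383, 262, 8, 11, 67]), ([50.0, 266.5], [50, 264, 1, 6, 6]), ([70.5, 272.7], [67, 264, 6, 18, 19]), ([56.5, 279.6], [51, 273, 12, 11, 28]), ([69.3, 290.4], [61, 284, 16, 11, 21])]
```

The rear steel ball has moved to the front place, the knob is back at its centre pixel, and a ball-sized yellow blob sits at the cup in two views. Triangulating it before handing in.

```bash
python3 - <<'E'
from h import *
s=sense();w=read_camera("wrist");sc=read_camera("scene")
a,r=wray(w,s,(387,267.3));b,q=ray(sc,(357,330.8));r/=np.linalg.norm(r);q/=np.linalg.norm(q)
t=np.linalg.lstsq(np.c_[r,-q],b-a,rcond=None)[0];print(a+t[0]*r,b+t[1]*q)
E
```

```text
[ 0.55337401 -0.18679968  0.00847062] [ 0.55327315 -0.18676206  0.00845319]
```

```bash
python3 -c "
from plant import finish_job;print(finish_job())"
```

```text
the job is handed in; nothing more can be done
None
```

Job handed in: the brass ball is in the cup, which stands under the right spout; the lever was held at its stop for about a second and is back at centre, the three steel balls are still in the feeder, and the jar, eraser and pliers were not touched.

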